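# Unpin a board holder and hold its spring jaw open at the mark

### The job

Get the circuit-board holder ready for the next board: draw the locking pin out of its bore and park it upright in the notch at the holder's side, its head resting on the bracket, and let go of it. Then pull the spring jaw by its handle until its pointer is in line with the blade of the index clip, and finish while still holding it there steadily; do not let go at the end. Leave the other things on the bench where they are.

Things in the scene. Friction and masses are not known exactly. Their poses are not given: they have to be found in the camera images.
- holder: Board holder fixed to the bench: aluminium base plate 280 x 160 x 18 mm (x -135 to 145, y -80 to 80), two steel rails (tops at 31 mm), fixed dark jaw bar at the far end (x 124 to 142, top 40 mm high), parking bracket at the +y side. Origin: on the bench, under the pin's bore; x along the slide, away from the robot to the fixed jaw, y to the bracket, z up. Place and yaw vary.
- jaw: Spring slide: steel plate 200 x 50 x 14 mm (top at 33 mm) with a dark jaw bar (holder x 69 to 85, top 40 mm high), handle and pointer. Origin and axes are the holder's when home (start). Slides along holder -x (to the robot), 0 to 55 mm. The spring pulls home: 6 N at home, +0.12 N per mm (11 N at 45 mm), 0.5 N friction; let go, it slides home. The pin blocks it until drawn.
- handle (a point): Centre of the black grip bar of the jaw's bridge handle: bar 16 mm (holder x) by 50 mm (y) by 22 mm high, underside 58 mm and top 80 mm above the bench, on two 10 mm posts 36 mm apart; at home at holder x = -85 mm, y = 0. Moves with the jaw.
- pointer (a point): Outer tip of the pointer: thin dark blade (4 mm wide along x, 3 mm thick) that sticks out of the jaw to holder -y, 34.5 mm above the bench; at home at holder x = -20 mm, y = -54 mm. Moves with the jaw; axes parallel to the holder's.
- mark: Index clip: steel block 14 x 12 x 15 mm fixed on the base plate beside the -y rail, with a dark blade (4 mm wide, 18 mm long) on top, level with the pointer and facing its tip. Stands 20 to 44 mm nearer the robot (holder -x) than the pointer at home; varies. Origin: under the blade's centre line (its x is the mark), 18 mm above the bench, at holder y = -63 mm; axes as the holder's.
- pin: Loose steel locking pin, about 70 g: black plastic head 22 mm in diameter, 36 mm high; shank below it 10 mm in diameter, 28 mm long. Origin: centre of the shoulder (head's underside), z up through the head. Starts in the 12 mm bore at the holder's origin, shoulder on the slide plate 33 mm above the bench, head top at 69 mm. Out of the bore once the shoulder is over 61 mm above the bench.
- notch (a point): Seat of the parking notch: slot 13 mm wide in the bracket's 6 mm plate, at holder x = 0, y = 105 mm, on the plate's top 40 mm above the bench; axes as the holder's. Plate 44 mm wide, ends at y = 125 mm; slot open at that +y end, closed 6.5 mm behind the seat, free below. A parked pin's origin is here, shank in the slot, shoulder on the plate; enter from above or from the open end.
- solder_reel: Bystander: reel of solder standing upright, 60 mm in diameter, 56 mm high, loose. Origin: centre of underside.
- board: Bystander: small green circuit board 70 x 50 mm with parts up to 18 mm high, lying loose. Origin: centre of underside.
- relay: Bystander: black relay block 50 x 36 x 34 mm, loose. Origin: centre of underside.

How it is judged:
By the outcome, as a careful person would: the job done as asked, in the order asked, and still so for the second after the job is handed in, while the arm keeps its last pose, push and grip.
It also fails if it takes over 48 s, if anything falls off the work surface, if the arm or the gripper's body presses on something with over 40 N, if the wrist force passes 120 N, or if a joint passes its speed limit or range.

### The arm

A 6-joint arm with a two-finger parallel gripper is mounted at the origin on the work surface. World frame = base frame: x ahead of the robot, y to its left, z up, the work surface at z = 0. Lengths are in mm, angles in rad, forces in N, time in s.
With the tool pointing down it reaches from about 300 to 775 mm from the base axis. Payload 14.6 kg.
Tool frame: the origin (TCP) lies at the very end of the fingers, on their centre line; the grasp point (between the pads) lies 19 mm behind it; z points along the fingers, y is the line along which they close (so a half turn about z gives the same grasp; the last joint's range is limited). The gripper opens to 94 mm and grips with 3 to 60 N. Pads are 16 mm wide; open, the fingers measure 119 mm over their backs; the gripper's body (75 mm by 177 mm) begins 78 mm behind the grasp point.
Start: joints at [1.059, 0.3, 1.521, -0, 1.321, -0.067], TCP at [236.649, 496.474, 205.446] pointing down, gripper open.
Joint ranges: [-3.03, 3.03], [-0.79, 2.21], [0.23, 2.52], [-1.04, 4.18], [0, 3.07], [-2.55, 2.55]. Speed limits (rad/s): [2.22, 2.22, 2.57, 3.14, 3.14, 3.14].

### API

Orientations are given as [roll, pitch, yaw] about the fixed x, y, z axes, in that order (R = Rz(yaw) Ry(pitch) Rx(roll)).
In Python, from cell import manip gives the robot as it stands.
- The arm moves only by the tool servo_tool, never from a script. Its argument "motion" is a list that holds one entry, the list of rows, each a list of 7 numbers: the shift along the world's x, y, z as a fraction of full scale, then the turn, a rotation vector about the world's x, y, z as a fraction of full scale, then the closure, from 0 (fully open) to 1 (shut). In form: [[[x, y, z, rx, ry, rz, gripper], ...]]. A call has 1 to 10 rows; each row is the pose to reach, as a shift and turn from the pose commanded when the call began, turning the shorter way round; what a row does not reach only later rows make up. Full scale, the value 1, is 0.5 m for a shift and pi rad for a turn. A row lasts 1/10 s, in which the tool goes at most 50 mm and 8.59 degrees, less where a joint would pass 70% of its speed; a pose out of reach is approached as far as the arm can. A call with a number of a shift or a turn outside -1 to 1 is refused whole. A call with a gripper value outside its range is refused whole. The fingers move at their own pace and stop on an object; "newtons" is the grip in N (left out, the last holds). Time passes only in rows, so rows that repeat a pose let the fingers close. It gives the time, the measured TCP pose, the force, the opening and the grip force at its end, in the units of the state.
- manip.read_state(): the state, without advancing time (a new reading comes with each control period).
- manip.camera(name): name is "side" or "top"; returns a dict with "frame" (480x640x3 uint8, red, green, blue), "range_z" (480x640 float32, mm along the optical axis (not along the pixel's ray), 0 where there is no reading), "vfov" (degrees; the focal length in pixels is half the picture's height over the tangent of half this angle, whatever the lens; pixels are square), "cx", "cy" (the principal point, pixels), "k1" (the pictures are not rectified: a ray, as slopes to the right and down, at radius r is drawn at 1 + k1 r^2 times it, then the intrinsics apply), "cam_to_world" (4x4, takes a point from camera to world coordinates). Camera axes: x right, y down, z forward; pixel columns grow to the right and rows downward; lengths in mm; the calibration is good to about 2 mm. A picture is of the moment at which its call begins.
- manip.sign_off(): hands the job in; it is judged then, once.
The state is a dict: "clock": time; "joints": joint angles; "qd": joint speeds; "effort": joint torques, N m; "eef_pos": TCP position; "eef_rot": TCP orientation; "wrist_force": force on the tool from outside, world axes, zero at the start; "moment": the same for the moment, N m; "finger_gap": finger opening in mm; "finger_force": force on a finger pad.
Only numpy, scipy, OpenCV 4.12 (cv2) and the standard library are available. Lean on these libraries where they do the work, as an engineer would, in place of code of your own. Each camera call takes 0.05 s, during which the arm holds its last target. There are 200 camera calls.

## Working session

There is one attempt and no reset: what is moved stays moved. The work goes in short steps, Python scripts to look and compute and a tool call to move; the robot and the scene stay as the last step left them, time stands still between calls to the robot, and variables do not carry over. Pictures are saved under pics/ and viewed, at most 10 in all, crops included, and the job is handed in when it is done.

Besides the shell and the picture viewer there is one more tool, called in YAML: its name, and indented under it one key for each argument. servo_tool: Moves the arm, as the interface text tells. Its arguments: {"type":"object","properties":{"motion":{"type":"array"},"newtons":{"type":"number"}},"required":["motion"]}

```bash
mkdir -p pics
cat > h.py <<'E'
import numpy as np, cv2
from cell import manip
def snap(n):
    c=manip.camera(n); np.savez('pics/%s.npz'%n,**c); return c
def K(c):
    f=240/np.tan(np.radians(c['vfov'])/2)
    return np.array([[f,0,c['cx']],[0,f,c['cy']],[0,0,1.]])
def rays(c,px):
    px=np.asarray(px,float).reshape(-1,2); k=K(c)
    d=(px-[k[0,2],k[1,2]])/k[0,0]; u=d.copy()
    for _ in range(20): u=d/(1+float(c['k1'])*(u**2).sum(1,keepdims=True))
    return np.c_[u,np.ones(len(u))]
def plane(c,px,z):
    T=np.array(c['cam_to_world']); d=rays(c,px)@T[:3,:3].T; o=T[:3,3]
    return o+d*((z-o[2])/d[:,2:3])
def cloud(c):
    v,u=np.mgrid[:480,:640]; r=rays(c,np.c_[u.ravel(),v.ravel()])*c['range_z'].reshape(-1,1)
    T=np.array(c['cam_to_world']); return (r@T[:3,:3].T+T[:3,3]).reshape(480,640,3)
def proj(c,P):
    T=np.linalg.inv(np.array(c['cam_to_world'])); p=np.atleast_2d(P)@T[:3,:3].T+T[:3,3]
    u=p[:,:2]/p[:,2:]; u=u*(1+float(c['k1'])*(u**2).sum(1,keepdims=True)); k=K(c)
    return u*k[0,0]+[k[0,2],k[1,2]]
E
python3 - <<'E'
from h import *
for n in('top','side'):
    c=snap(n); cv2.imwrite('pics/%s0.png'%n,c['frame'][:,:,::-1]); print(n,c['vfov'],c['k1'],np.round(c['cam_to_world'],3).tolist())
print(manip.read_state())
E
```

```text
top 46.33533918147749 -0.020153878695074193 [[0.029, -0.982, 0.184, 431.544], [-0.999, -0.034, -0.026, 16.002], [0.032, -0.183, -0.983, 960.11], [0.0, 0.0, 0.0, 1.0]]
side 50.451006288345084 0.03734218270364672 [[-0.954, -0.223, 0.201, 416.038], [-0.3, 0.698, -0.65, 573.731], [0.004, -0.68, -0.733, 705.927], [0.0, 0.0, 0.0, 1.0]]
{'clock': 0.1, 'joints': array([ 1.05940726e+00,  3.00447943e-01,  1.52150904e+00, -1.26535871e-05,
        1.32072412e+00, -6.65806911e-02]), 'qd': array([-0.00073142,  0.00011333,  0.00139306, -0.00066536, -0.00101478,
        0.00109289]), 'effort': array([ 2.97121196e-04, -5.32638538e+01, -3.53286195e+01,  7.09156855e-02,
        2.34658818e-02,  6.22744523e-06]), 'eef_pos': array([236.5354237 , 496.27400866, 204.92951255]), 'eef_rot': array([-3.14050579e+00, -6.01872046e-05,  2.69678738e+00]), 'wrist_force': array([0.36140221, 0.66916779, 0.55726749]), 'moment': array([-0.00143895, -0.00057319,  0.02766729]), 'finger_force': 0.0, 'finger_gap': 94.08563142776406}
```

View pics/top0.png

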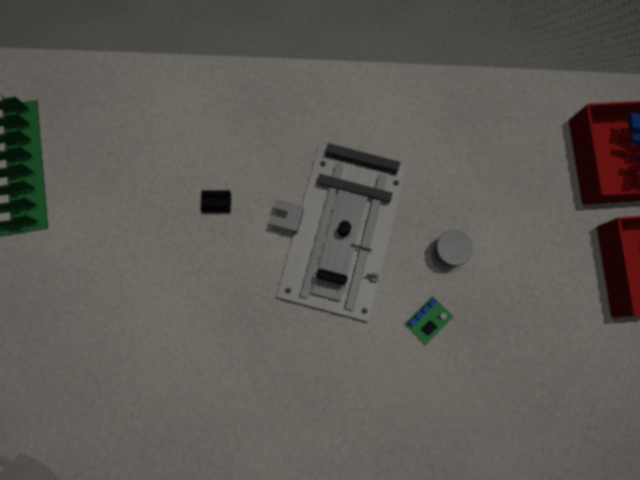

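View pics/side0.png

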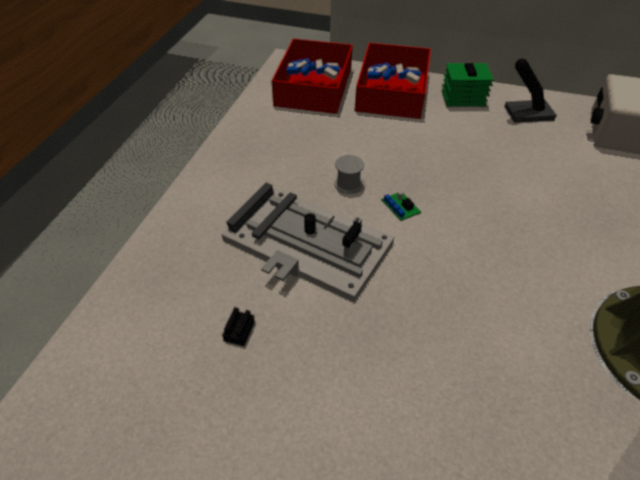

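The top view shows the pin head at (344,229), handle (332,277), pointer tip (370,249), mark (372,277) and bracket (286,217). The relay is at (216,202), the reel at (453,249) and the board at (429,321). The side view shows the pin at (310,223), handle (352,233) and bracket slot (275,265).

```bash
cat > m.py <<'E'
from h import *
import sys
for n in('top','side'):
    c=dict(np.load('pics/%s.npz'%n)); P=cloud(c); g=cv2.cvtColor(c['frame'],cv2.COLOR_RGB2GRAY)
    roi=(abs(P[...,0]-480)<230)&(abs(P[...,1])<260)
    print(n,'bench z',np.median(P[roi][:,2]))
    for lo,hi,dark in((74,90,1),(62,74,1),(35,48,1),(34,46,0),(14,22,0),(26,36,0)):
        m=(roi&(P[...,2]>lo)&(P[...,2]<hi)&((g<50) if dark else (g>=60))).astype(np.uint8)
        k,l,s,ce=cv2.connectedComponentsWithStats(m)
        for i in range(1,k):
            if s[i,4]>=12:
                q=P[l==i]; r=cv2.minAreaRect(q[:,:2].astype(np.float32))
                print(lo,hi,dark,'n',s[i,4],'px',ce[i].round(1),'mean',q.mean(0).round(1),'rect',np.round(r[0],1),np.round(r[1],1),round(r[2],1))
c=dict(np.load('pics/top.npz')); cv2.imwrite('pics/crop.png',cv2.resize(c['frame'][130:330,255:415,::-1],None,fx=3,fy=3,interpolation=cv2.INTER_CUBIC)*1)
E
python3 m.py
```

```text
top bench z 0.5153761949770796
74 90 1 n 289 px [331.3 276.3] mean [534.9 -27.9  79.4] rect [535.2 -27.9] [47.8 15.9] 76.7
62 74 1 n 129 px [344.2 227. ] mean [617.2 -47.4  68.8] rect [617.3 -47.8] [20.3 19.1] 35.3
62 74 1 n 14 px [329.5 281.3] mean [528.  -25.7  68.8] rect [528.1 -25.8] [21.2  0.5] 77.1
35 48 1 n 638 px [354.4 188.1] mean [691.4 -65.4  39.9] rect [692.3 -64.3] [126.9  16.3] 77.2
35 48 1 n 13 px [204.8 202.8] mean [657.4 186.7  36.2] rect [656.9 186.2] [ 4.2 13.4] 0.5
35 48 1 n 18 px [340.9 234.6] mean [609.9 -44.   41. ] rect [610.1 -43.9] [18.9  8.3] 61.9
34 46 0 n 19 px [389.9 194.9] mean [ 681.7 -126.1   40. ] rect [ 681.3 -126.4] [19.9 10. ] 27.0
34 46 0 n 662 px [287.  215.2] mean [640.1  47.2  39.9] rect [640.9  49.2] [50.  44.7] 76.9
34 46 0 n 12 px [361.8 201.2] mean [670.3 -78.7  35.1] rect [669.2 -79.1] [11.   4.7] 11.3
34 46 0 n 50 px [355.9 211. ] mean [652.8 -69.1  35. ] rect [652.8 -67.7] [29.8 16.4] 24.4
34 46 0 n 30 px [339.8 211.7] mean [650.5 -41.7  35. ] rect [650.3 -41.8] [ 8.8 23.8] 14.7
34 46 0 n 13 px [347.3 217.5] mean [641.  -54.7  34.9] rec
[... 3723 characters left out ...]
8.2   30.5] rect [ 703.4 -108.9] [14.3 12.4] 69.9
26 36 0 n 227 px [310.2 212.8] mean [632.7 -92.4  30.3] rect [631.5 -91.6] [20.  89.8] 79.2
26 36 0 n 1342 px [310.7 232.3] mean [615.8 -42.   32.3] rect [611.8 -44.5] [ 53.1 152.9] 76.5
26 36 0 n 30 px [357.3 219.3] mean [ 542.1 -100.7   32.2] rect [545.1 -99.2] [19.1 14.1] 42.9
26 36 0 n 121 px [339.4 225.4] mean [570.4 -77.   30.2] rect [570.5 -77.5] [15.6 37.7] 77.6
26 36 0 n 621 px [314.9 250.7] mean [596.1  -3.1  30.1] rect [598.8  -4.2] [ 16.3 192.6] 76.1
26 36 0 n 157 px [370.4 238.3] mean [507.9 -62.6  29.9] rect [508.5 -63. ] [16.4 43.7] 78.5
26 36 0 n 228 px [361.5 252.3] mean [514.7 -22.7  32.2] rect [514.4 -23. ] [53.9 24.6] 88.7
```

View pics/crop.png

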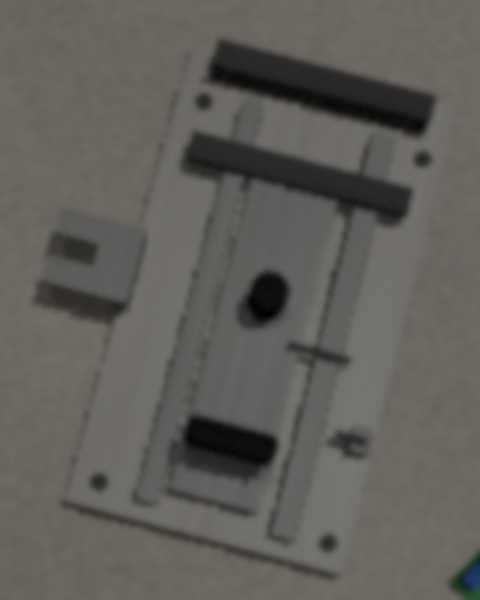

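The enlarged crop shows the holder at a yaw of about -13.2°, with the slot mouth on the left and pointer and clip on the right. The depth clouds from both cameras agree to about 3 mm: pin at (617.7, -45.5), handle at (535, -26). I'll approach with the fingers closing along holder x.

servo_tool:
  motion:
    - [[0.7, -1.0, -0.1, 0, 0, -0.432, 0.45], [0.7, -1.0, -0.1, 0, 0, -0.432, 0.45], [0.7, -1.0, -0.1, 0, 0, -0.432, 0.45], [0.7, -1.0, -0.1, 0, 0, -0.432, 0.45], [0.7, -1.0, -0.1, 0, 0, -0.432, 0.45], [0.7, -1.0, -0.1, 0, 0, -0.432, 0.45], [0.7, -1.0, -0.1, 0, 0, -0.432, 0.45], [0.7, -1.0, -0.1, 0, 0, -0.432, 0.45], [0.7, -1.0, -0.1, 0, 0, -0.432, 0.45], [0.7, -1.0, -0.1, 0, 0, -0.432, 0.45]]
  newtons: 15

```text
clock: 1.1
eef_pos: [523.2, 86.3, 164.3]
eef_rot: [-3.141, 0.0, 1.334]
wrist_force: [0.0, 0.8, 1.8]
finger_gap: 51.9
finger_force: 0.0
```

servo_tool:
  motion:
    - [[0.19, -0.264, -0.09, 0, 0, 0.002, 0.45], [0.19, -0.264, -0.09, 0, 0, 0.002, 0.45], [0.19, -0.264, -0.09, 0, 0, 0.002, 0.45], [0.19, -0.264, -0.09, 0, 0, 0.002, 0.45], [0.19, -0.264, -0.09, 0, 0, 0.002, 0.45]]

```text
clock: 1.6
eef_pos: [617.5, -45.8, 117.7]
eef_rot: [-3.139, 0.0, 1.343]
wrist_force: [-0.3, 1.1, 0.3]
finger_gap: 51.2
finger_force: 0.0
```

Run:
```python
from h import *
for n in('top','side'):
    c=snap(n); P=cloud(c)
    s=manip.read_state()
    # finger points near tip
    m=(P[...,2]>122)&(P[...,2]<150)&(np.hypot(P[...,0]-617,P[...,1]+45)<80)
    k,l,st,ce=cv2.connectedComponentsWithStats(m.astype(np.uint8))
    for i in range(1,k):
        if st[i,4]>10: q=P[l==i]; print(n,st[i,4],ce[i].round(),q.min(0).round(1),q.max(0).round(1))
    px=proj(c,[s['eef_pos']])[0]; print(px)
    x,y=np.clip(px.astype(int),80,400)
    cv2.imwrite('pics/%s1.png'%n,cv2.resize(c['frame'][y-80:y+80,x-100:x+100,::-1],None,fx=3,fy=3))
print(s['eef_pos'],s['eef_rot'],s['joints'].round(2),s['wrist_force'])
```

```text
[344.70941588 220.51514413]
side 140 [294. 184.] [640.3 -59.5 122. ] [656.3 -39.7 150. ]
side 133 [326. 196.] [578.1 -45.4 122.8] [594.4 -25.5 150. ]
[309.91102059 196.13236098]
[617.00366195 -43.4351412  119.29106975] [-3.14062252e+00 -4.20437228e-05  1.34564255e+00] [-0.13  0.53  1.41  0.    1.21  0.1 ] [0.175589   0.97113911 0.27518973]
```

View pics/side1.png

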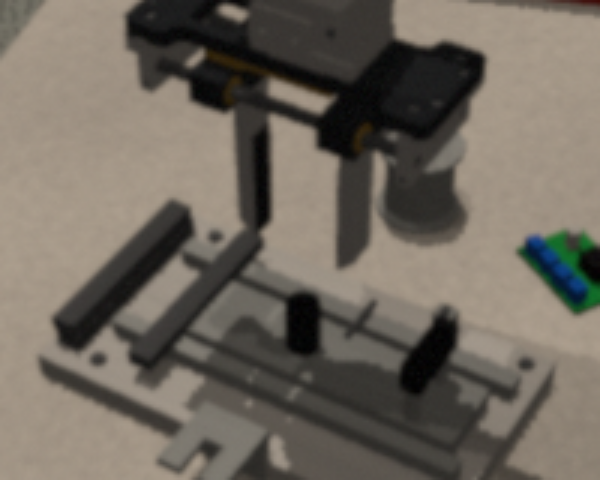

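The side crop shows the open fingers straddling the line above the pin head (302,322), clear of the handle and jaw bar. Going down and closing gently.

servo_tool:
  motion:
    - [[0.0, -0.002, -0.06, 0, 0, 0, 0.45], [0.0, -0.002, -0.12, 0, 0, 0, 0.45], [0.0, -0.002, -0.156, 0, 0, 0, 0.45], [0.0, -0.002, -0.156, 0, 0, 0, 0.45], [0.0, -0.002, -0.156, 0, 0, 0, 0.8], [0.0, -0.002, -0.156, 0, 0, 0, 0.8], [0.0, -0.002, -0.156, 0, 0, 0, 0.8], [0.0, -0.002, -0.156, 0, 0, 0, 0.8], [0.0, -0.002, -0.156, 0, 0, 0, 0.8]]
  newtons: 12

```text
clock: 2.6
eef_pos: [617.8, -44.8, 42.3]
eef_rot: [3.14, -0.0, 1.346]
wrist_force: [0.2, -0.6, 3.8]
finger_gap: 20.9
finger_force: 12.0
```

servo_tool:
  motion:
    - [[0, 0, 0, 0, 0, 0, 1.0], [0, 0, 0, 0, 0, 0, 1.0], [0, 0, 0.02, 0, 0, 0, 1.0], [0, 0, 0.04, 0, 0, 0, 1.0], [0, 0, 0.06, 0, 0, 0, 1.0], [0, 0, 0.08, 0, 0, 0, 1.0], [0, 0, 0.1, 0, 0, 0, 1.0], [0, 0, 0.1, 0, 0, 0, 1.0], [0, 0, 0.1, 0, 0, 0, 1.0]]
  newtons: 25

```text
clock: 3.5
eef_pos: [617.4, -44.7, 91.7]
eef_rot: [3.142, 0.0, 1.346]
wrist_force: [-0.0, -0.5, -1.5]
finger_gap: 20.7
finger_force: 25.0
```

servo_tool:
  motion:
    - [[0.012, 0.05, 0, 0, 0, 0, 1.0], [0.024, 0.1, 0, 0, 0, 0, 1.0], [0.036, 0.15, 0, 0, 0, 0, 1.0], [0.0485, 0.2045, 0, 0, 0, 0, 1.0], [0.0485, 0.2045, 0, 0, 0, 0, 1.0], [0.0485, 0.2045, 0, 0, 0, 0, 1.0]]

```text
clock: 4.1
eef_pos: [641.3, 57.6, 90.9]
eef_rot: [-3.14, 0.0, 1.347]
wrist_force: [-0.3, -0.6, -1.0]
finger_gap: 20.8
finger_force: 25.0
```

Run:
```python
from h import *
c=snap('side'); P=cloud(c); g=cv2.cvtColor(c['frame'],cv2.COLOR_RGB2GRAY)
cv2.imwrite('pics/side2.png',cv2.resize(c['frame'][190:310,200:360,::-1],None,fx=5,fy=5,interpolation=cv2.INTER_CUBIC))
near=np.hypot(P[...,0]-642,P[...,1]-56)<18
for lo,hi in((52,62),(62,72),(72,82)):
    m=near&(P[...,2]>lo)&(P[...,2]<hi); q=P[m]
    if m.sum(): print(lo,m.sum(),q.mean(0).round(1),q.min(0).round(1),q.max(0).round(1))
s=manip.read_state(); print(s['eef_pos'],s['clock'],s['wrist_force'])
```

```text
52 16 [639.1  59.   57.5] [636.1  55.   53.2] [643.5  60.6  61.2]
62 22 [639.2  59.5  66.8] [635.7  56.3  62.4] [643.2  61.8  71.9]
72 8 [639.   61.5  75.2] [634.2  58.7  72.1] [643.9  65.4  81.4]
[641.32677526  56.98320482  91.06319187] 4.15 [ 0.67614784  1.18253954 -0.83856515]
```

View pics/side2.png

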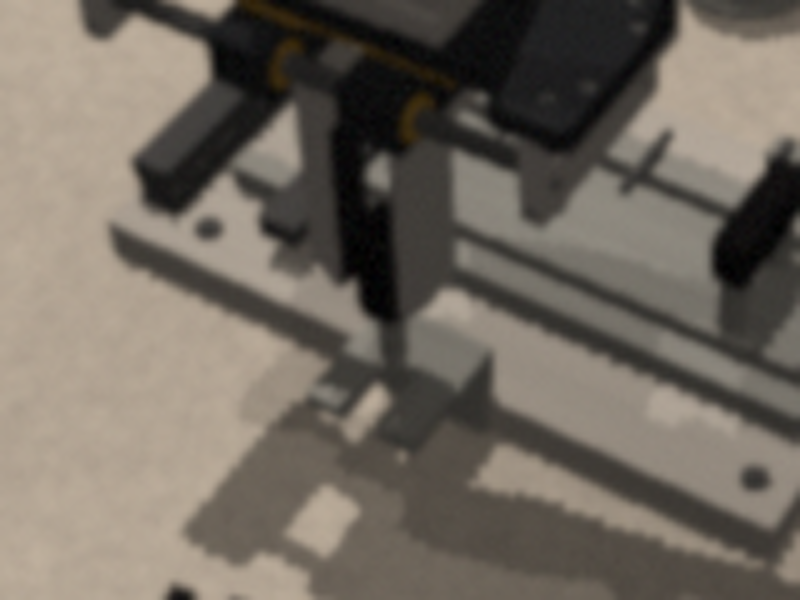

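The side crop shows the shank (393,345) hanging over the inner part of the slot, whose open end is at about (360,410). I'll check the offset across the slot before lowering.

Run:
```python
from h import *
a=np.radians(-13.2); ex=np.array([np.cos(a),np.sin(a),0]); ey=np.array([-np.sin(a),np.cos(a),0])
def prof(img,c,O,y,z):
    xs=np.arange(-26,26.1,1); p=proj(c,O+xs[:,None]*ex+y*ey+[0,0,z]).astype(np.float32)
    g=cv2.cvtColor(img,cv2.COLOR_BGR2GRAY); return cv2.remap(g,p[:,0].reshape(1,-1),p[:,1].reshape(1,-1),cv2.INTER_LINEAR)[0]
O=np.array([617.7,-45.5,0])
for n in('top','side'):
    c=dict(np.load('pics/%s.npz'%n)); im=cv2.imread('pics/%s0.png'%n)
    for y in(108,114,119): print(n,y,prof(im,c,O,y,40).tolist())
c=dict(np.load('pics/side.npz')); im=c['frame'][:,:,::-1].copy()
for z in(58,62,66,70): print('shank',z,prof(im,c,O+[24.2,102.2,0],0,z).tolist())
```

```text
top 108 [47, 47, 48, 50, 53, 65, 75, 82, 87, 89, 91, 92, 92, 93, 92, 92, 91, 90, 89, 84, 79, 70, 62, 54, 50, 48, 47, 46, 46, 46, 46, 47, 51, 58, 69, 77, 84, 88, 91, 91, 92, 92, 92, 91, 91, 90, 90, 90, 93, 96, 99, 101, 103]
top 114 [51, 51, 50, 52, 56, 66, 77, 83, 88, 90, 92, 92, 92, 91, 91, 91, 90, 89, 88, 84, 79, 73, 66, 60, 55, 52, 51, 50, 49, 49, 49, 50, 54, 60, 70, 78, 85, 88, 90, 91, 92, 91, 91, 90, 90, 90, 90, 90, 92, 95, 98, 100, 102]
top 119 [62, 61, 60, 60, 62, 68, 76, 82, 88, 90, 91, 92, 92, 92, 92, 91, 90, 88, 86, 84, 80, 75, 69, 65, 62, 62, 61, 61, 60, 60, 59, 57, 60, 63, 71, 79, 85, 89, 90, 91, 91, 91, 91, 90, 90, 90, 90, 91, 93, 96, 99, 101, 102]
side 108 [42, 43, 46, 54, 69, 82, 93, 101, 105, 106, 106, 107, 108, 108, 107, 106, 105, 102, 98, 90, 79, 65, 53, 45, 42, 44, 49, 52, 56, 59, 62, 65, 71, 80, 91, 99, 102, 105, 106, 107, 107, 107, 106, 105, 105, 104, 103, 99, 95, 89, 84, 80, 78]
side 114 [56, 55, 55, 61, 73, 85, 96, 102, 106, 107, 107, 106, 106, 106, 107, 106, 105, 103, 99, 94, 91, 90, 96, 103, 111, 121, 128, 131, 127, 119, 102, 88, 82, 82, 90, 98, 102, 106, 106,
[... 665 characters left out ...]
6, 116, 116, 115, 112, 109, 98, 87, 74, 62, 57, 52, 52, 51, 51, 50, 56, 63, 78, 93, 105, 117, 124, 129, 133, 138, 140, 141, 142, 143, 143, 143, 143, 143, 144, 144, 144, 143, 143, 144, 143]
shank 66 [117, 116, 116, 117, 117, 116, 116, 117, 117, 116, 116, 116, 117, 116, 116, 116, 112, 109, 99, 87, 74, 62, 57, 52, 49, 46, 44, 44, 48, 53, 65, 76, 86, 92, 95, 100, 109, 116, 123, 131, 135, 140, 141, 142, 143, 143, 142, 142, 142, 142, 142, 142, 142]
shank 70 [116, 116, 116, 116, 116, 115, 115, 114, 115, 115, 115, 115, 115, 115, 115, 115, 112, 106, 95, 84, 70, 59, 50, 42, 35, 29, 23, 21, 22, 24, 28, 30, 32, 35, 41, 51, 65, 80, 98, 113, 123, 132, 135, 139, 140, 140, 140, 139, 139, 139, 139, 140, 140]
```

Both cameras put the slot about 0.9 mm further along holder +x than the shank. I'll correct that and lower gently.

servo_tool:
  motion:
    - [[0.002, 0, -0.01, 0, 0, 0, 1.0], [0.002, 0, -0.02, 0, 0, 0, 1.0], [0.002, 0, -0.028, 0, 0, 0, 1.0], [0.002, 0, -0.032, 0, 0, 0, 1.0], [0.002, 0, -0.035, 0, 0, 0, 1.0], [0.002, 0, -0.035, 0, 0, 0, 1.0]]

```text
clock: 4.75
eef_pos: [642.6, 57.4, 73.9]
eef_rot: [-3.141, 0.0, 1.346]
wrist_force: [0.8, 0.0, -0.7]
finger_gap: 20.5
finger_force: 25.0
```

No contact force, so the shank is in the slot. Continuing down to the shoulder seat.

servo_tool:
  motion:
    - [[0, 0, -0.01, 0, 0, 0, 1.0], [0, 0, -0.02, 0, 0, 0, 1.0], [0, 0, -0.03, 0, 0, 0, 1.0], [0, 0, -0.04, 0, 0, 0, 1.0], [0, 0, -0.046, 0, 0, 0, 1.0], [0, 0, -0.049, 0, 0, 0, 1.0], [0, 0, -0.05, 0, 0, 0, 1.0], [0, 0, -0.05, 0, 0, 0, 1.0]]

```text
clock: 5.55
eef_pos: [642.8, 57.5, 49.4]
eef_rot: [3.141, -0.0, 1.346]
wrist_force: [-1.6, 0.0, 2.0]
finger_gap: 20.3
finger_force: 25.0
```

servo_tool:
  motion:
    - [[0, 0, -0.002, 0, 0, 0, 1.0], [0, 0, -0.002, 0, 0, 0, 1.0], [0, 0, -0.002, 0, 0, 0, 0.7], [0, 0, -0.002, 0, 0, 0, 0.5], [0, 0, -0.002, 0, 0, 0, 0.5], [0, 0, -0.002, 0, 0, 0, 0.5], [0, 0, -0.002, 0, 0, 0, 0.5]]

```text
clock: 6.25
eef_pos: [642.7, 57.4, 48.0]
eef_rot: [-3.141, 0.0, 1.346]
wrist_force: [-0.2, -0.5, 0.6]
finger_gap: 46.6
finger_force: 0.0
```

servo_tool:
  motion:
    - [[0, 0, 0.05, 0, 0, 0, 0.5], [0, 0, 0.12, 0, 0, 0, 0.5], [0, 0, 0.18, 0, 0, 0, 0.5], [-0.1, -0.08, 0.18, 0, 0, 0, 0.5], [-0.216, -0.166, 0.16, 0, 0, 0, 0.5], [-0.216, -0.166, 0.16, 0, 0, 0, 0.5], [-0.216, -0.166, 0.16, 0, 0, 0, 0.5]]

```text
clock: 6.95
eef_pos: [531.9, -27.4, 127.9]
eef_rot: [-3.14, 0.0, 1.344]
wrist_force: [0.4, -0.6, 0.5]
finger_gap: 47.4
finger_force: 0.0
```

Run:
```python
from h import *
c=snap('side'); P=cloud(c)
cv2.imwrite('pics/side3.png',cv2.resize(c['frame'][170:320,220:420,::-1],None,fx=4,fy=4,interpolation=cv2.INTER_CUBIC))
m=(np.hypot(P[...,0]-642,P[...,1]-56)<18)&(P[...,2]>50); q=P[m]; print(m.sum(),q.mean(0).round(1),q.max(0).round(1),q[q[:,2]>73].mean(0).round(1))
m=(P[...,2]>118)&(P[...,2]<150)&(np.hypot(P[...,0]-535,P[...,1]+26)<70)
k,l,st,ce=cv2.connectedComponentsWithStats(m.astype(np.uint8))
for i in range(1,k):
    if st[i,4]>20: q=P[l==i]; print(st[i,4],q.min(0).round(1),q.max(0).round(1))
s=manip.read_state(); print(s['eef_pos'],s['clock'],s['wrist_force'])
```

```text
219 [640.7  60.5  68.6] [652.6  68.1  77.8] [642.2  57.   75.2]
107 [553.1 -41.  128.1] [568.7 -22.3 149.7]
82 [495.1 -28.1 127. ] [511.1  -9.1 149.9]
[533.85102865 -26.47541211 128.50621567] 7.0 [ 0.08440765 -0.355571    0.12627585]
```

View pics/side3.png

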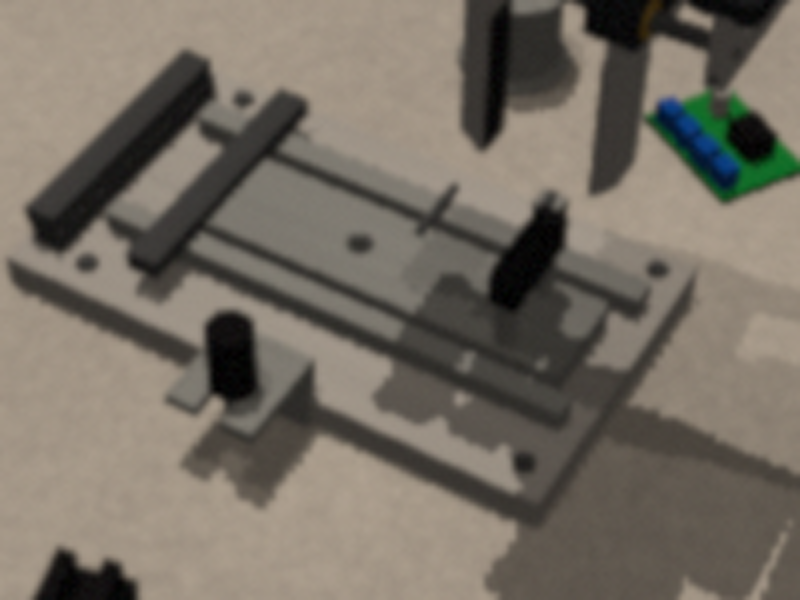

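The side crop shows the pin upright in the slot (230,355) with its head on the bracket and the gripper clear. The bore at (360,243) is empty and the fingers straddle the line above the handle (530,250).

servo_tool:
  motion:
    - [[0.001, 0, -0.05, 0, 0, 0, 0.5], [0.001, 0, -0.11, 0, 0, 0, 0.5], [0.001, 0, -0.154, 0, 0, 0, 0.5], [0.001, 0, -0.154, 0, 0, 0, 0.5], [0.001, 0, -0.154, 0, 0, 0, 0.9], [0.001, 0, -0.154, 0, 0, 0, 1], [0.001, 0, -0.154, 0, 0, 0, 1], [0.001, 0, -0.154, 0, 0, 0, 1], [0.001, 0, -0.154, 0, 0, 0, 1], [0.001, 0, -0.154, 0, 0, 0, 1]]
  newtons: 35

```text
clock: 8.0
eef_pos: [536.0, -25.6, 51.9]
eef_rot: [3.139, -0.0, 1.346]
wrist_force: [5.0, -0.7, 3.6]
finger_gap: 15.5
finger_force: 35.0
```

servo_tool:
  motion:
    - [[-0.014, 0.0033, 0, 0, 0, 0, 1], [-0.028, 0.0066, 0, 0, 0, 0, 1], [-0.042, 0.0099, 0, 0, 0, 0, 1], [-0.056, 0.0131, 0, 0, 0, 0, 1], [-0.07, 0.0164, 0, 0, 0, 0, 1], [-0.07, 0.0164, 0, 0, 0, 0, 1], [-0.07, 0.0164, 0, 0, 0, 0, 1]]
  newtons: 45

```text
clock: 8.7
eef_pos: [501.5, -17.5, 51.9]
eef_rot: [3.138, -0.0, 1.346]
wrist_force: [9.3, -2.1, -1.1]
finger_gap: 15.7
finger_force: 45.0
```

Run:
```python
from h import *
t=snap('top');s=snap('side')
p=[tuple(proj(c,[[555,-97,34.5]])[0].round().astype(int)) for c in(t,s)]; print(p)
im=[cv2.resize(c['frame'][y-25:y+25,x-33:x+33,::-1],(396,300),interpolation=cv2.INTER_CUBIC) for c,(x,y) in zip((t,s),p)]
cv2.imwrite('pics/both4.png',np.hstack(im)); print(manip.read_state()['eef_pos'])
```

```text
[(np.int64(372), np.int64(269)), (np.int64(350), np.int64(218))]
[501.54746135 -17.5439233   51.85174926]
```

View pics/both4.png

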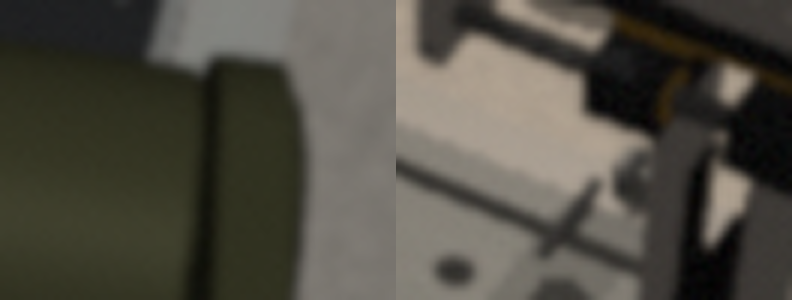

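The top view is blocked by the arm (olive link). In the side half the pointer runs (545,250) to (598,182), and the clip at (630,178) is still a few mm ahead, partly hidden by a finger. I'll measure with profiles at blade height, using the unobstructed start pictures for the clip.

```bash
cat > p.py <<'E'
from h import *
a=np.radians(-13.2); ex=np.array([np.cos(a),np.sin(a),0]); ey=np.array([-np.sin(a),np.cos(a),0])
O=np.array([617.7,-45.5,0])
def prof(img,c,xs,y,z=35.5):
    p=proj(c,O+xs[:,None]*ex+y*ey+[0,0,z]).astype(np.float32)
    g=cv2.cvtColor(img,cv2.COLOR_BGR2GRAY); return cv2.remap(g,p[:,0].reshape(1,-1),p[:,1].reshape(1,-1),cv2.INTER_LINEAR)[0].astype(int)
def cen(xs,v):
    w=np.clip(np.median(v)-12-v,0,None); i=v.argmin(); w[np.abs(xs-xs[i])>5]=0
    return (xs*w).sum()/max(w.sum(),1e-9), v.min(), np.median(v)
def show(tag,im,c,x0,ys,h=12):
    xs=np.arange(x0-h,x0+h+.1,.5)
    for y in ys: print(tag,y,np.round(cen(xs,prof(im,c,xs,y)),2), prof(im,c,xs,y)[::2].tolist())
if __name__=='__main__':
    for n in('top','side'):
        c=dict(np.load('pics/%s.npz'%n)); im=cv2.imread('pics/%s0.png'%n)
        show(n+' ptr0',im,c,-20,(-36,-40,-44,-48,-52)); show(n+' blade',im,c,-60,(-56,-59,-62,-65,-68,-71))
    show('now ptr',c['frame'][:,:,::-1].copy(),c,-56,(-36,-40,-44,-48,-52))
E
python3 p.py
```

```text
top ptr0 -36 [-19.26  46.    72.  ] [77, 78, 77, 76, 74, 70, 67, 66, 65, 62, 58, 53, 49, 46, 50, 56, 64, 74, 83, 87, 89, 87, 85, 82, 81]
top ptr0 -40 [-19.4  47.   94. ] [97, 96, 95, 95, 95, 95, 95, 94, 88, 80, 68, 57, 48, 50, 55, 66, 77, 85, 91, 94, 95, 96, 95, 95, 94]
top ptr0 -44 [-19.52  47.    95.  ] [98, 98, 98, 98, 98, 98, 97, 93, 89, 78, 66, 54, 47, 48, 56, 67, 77, 87, 92, 95, 96, 96, 96, 97, 96]
top ptr0 -48 [-19.37  49.    94.  ] [97, 97, 97, 96, 96, 95, 94, 93, 88, 81, 70, 59, 52, 50, 57, 67, 79, 86, 92, 94, 96, 96, 96, 97, 97]
top ptr0 -52 [-19.68  57.    97.  ] [107, 107, 106, 106, 104, 101, 97, 92, 84, 77, 71, 64, 57, 58, 62, 72, 82, 91, 97, 102, 104, 105, 106, 105, 105]
top blade -56 [-65.49  78.   110.  ] [113, 112, 108, 101, 91, 84, 78, 80, 83, 91, 98, 104, 106, 109, 110, 112, 113, 114, 114, 115, 115, 115, 114, 114, 114]
top blade -59 [-63.83  63.   102.  ] [114, 111, 106, 98, 86, 74, 67, 63, 65, 67, 69, 72, 75, 84, 93, 103, 109, 113, 114, 115, 115, 115, 115, 115, 115]
top blade -62 [-63.07  51.    99.  ] [112, 109, 102, 93, 81, 69, 59, 55, 52, 51, 51, 51, 60, 71, 86
[... 2223 characters left out ...]
107, 98, 87, 72, 59, 53, 53, 58, 70, 85, 99, 111, 120, 126, 129, 131, 130, 130, 130]
now ptr -40 [-56.38  55.   115.  ] [115, 116, 116, 116, 116, 114, 112, 103, 90, 76, 64, 56, 55, 59, 71, 87, 103, 116, 124, 129, 130, 131, 130, 129, 130]
now ptr -44 [-55.76  64.   132.  ] [121, 127, 131, 135, 138, 139, 138, 132, 122, 108, 90, 75, 67, 68, 83, 100, 117, 132, 138, 143, 145, 144, 143, 141, 141]
now ptr -48 [-55.38  78.   132.  ] [88, 97, 105, 114, 124, 132, 140, 144, 142, 133, 114, 97, 83, 79, 93, 110, 130, 146, 153, 158, 159, 159, 159, 159, 159]
now ptr -52 [-65.61  51.   119.  ] [51, 53, 53, 53, 56, 67, 81, 98, 119, 129, 126, 119, 105, 98, 105, 114, 132, 145, 152, 157, 159, 161, 161, 160, 161]
```

Run:
```python
from p import *
ims=[]
for n in('top','side'):
    c=dict(np.load('pics/%s.npz'%n)); im=cv2.imread('pics/%s0.png'%n)
    show(n+' blade',im,c,-62,(-68,-70,-72,-74,-76,-78,-80,-82),10)
    X,Y=np.meshgrid(np.arange(-75,-9.9,.2),np.arange(-30,-90.1,-.2))  # plane z=35.5 rectified by ray casting
    p=proj(c,O+X.reshape(-1,1)*ex+Y.reshape(-1,1)*ey+[0,0,35.5]).astype(np.float32).reshape(*X.shape,2)
    ims.append(cv2.remap(im,p[...,0],p[...,1],cv2.INTER_CUBIC))
cv2.imwrite('pics/rect5.png',np.hstack(ims)); print(ims[0].shape)
```

```text
top blade -68 [-60.94  46.    64.  ] [92, 79, 64, 56, 52, 58, 63, 65, 62, 56, 51, 46, 50, 57, 68, 78, 87, 94, 101, 106, 111]
top blade -70 [-60.87  49.    72.  ] [97, 83, 69, 58, 62, 68, 75, 75, 72, 62, 54, 50, 52, 60, 71, 82, 89, 94, 99, 104, 109]
top blade -72 [-60.95  51.    77.  ] [99, 86, 73, 64, 66, 74, 79, 81, 73, 64, 54, 51, 53, 63, 73, 82, 89, 93, 98, 103, 108]
top blade -74 [-60.87  57.    79.  ] [101, 90, 76, 70, 67, 75, 81, 83, 79, 70, 62, 57, 61, 67, 76, 84, 90, 94, 98, 103, 108]
top blade -76 [ 0. 74. 86.] [107, 101, 90, 81, 78, 80, 85, 86, 86, 81, 77, 74, 75, 78, 84, 90, 93, 97, 100, 105, 109]
top blade -78 [ 0. 90. 94.] [111, 107, 102, 96, 93, 90, 91, 91, 92, 92, 92, 92, 92, 94, 95, 98, 100, 103, 106, 109, 112]
top blade -80 [  0.  98. 103.] [110, 108, 107, 104, 102, 99, 98, 98, 100, 102, 103, 103, 102, 102, 102, 104, 105, 107, 108, 109, 110]
top blade -82 [  0. 103. 106.] [106, 106, 105, 105, 104, 103, 103, 104, 105, 106, 106, 106, 106, 105, 106, 106, 107, 107, 107, 107, 106]
side blade -68 [-61.74  53.    91.  ] [115, 100, 88, 88, 90, 93, 94, 85, 73, 63, 56, 57, 68,
[... 321 characters left out ...]
e -74 [-60.83 108.   124.  ] [133, 133, 130, 128, 127, 125, 123, 121, 116, 111, 109, 108, 108, 110, 115, 121, 125, 128, 130, 131, 132]
side blade -76 [  0. 123. 131.] [133, 134, 135, 135, 135, 133, 130, 129, 129, 126, 124, 123, 124, 127, 128, 130, 131, 133, 133, 133, 133]
side blade -78 [  0. 132. 135.] [135, 135, 135, 136, 136, 136, 134, 134, 133, 132, 132, 132, 132, 133, 134, 135, 135, 136, 136, 135, 135]
side blade -80 [  0. 133. 136.] [136, 136, 136, 136, 136, 136, 135, 135, 135, 134, 133, 133, 135, 135, 135, 135, 136, 137, 137, 137, 136]
side blade -82 [  0. 133. 135.] [137, 137, 137, 137, 136, 135, 134, 134, 134, 134, 133, 133, 133, 133, 134, 135, 136, 137, 137, 138, 137]
(301, 326, 3)
```

View pics/rect5.png

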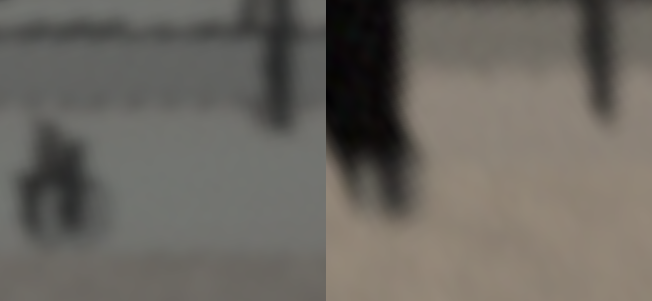

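The rectified strips show the pointer at x ≈ -19.5 and the clip blade at x ≈ -61 in both the top (277 and 70 px) and side halves. The needed travel is about 41.6 mm and 35.6 mm is done, so I'll pull about 6 mm more.

servo_tool:
  motion:
    - [[-0.006, 0.0014, 0, 0, 0, 0, 1], [-0.0119, 0.0028, 0, 0, 0, 0, 1], [-0.0119, 0.0028, 0, 0, 0, 0, 1], [-0.0119, 0.0028, 0, 0, 0, 0, 1], [-0.0119, 0.0028, 0, 0, 0, 0, 1]]

```text
clock: 9.3
eef_pos: [495.7, -16.2, 51.9]
eef_rot: [3.138, -0.0, 1.346]
wrist_force: [10.4, -1.1, -1.2]
finger_gap: 15.6
finger_force: 45.0
```

Run:
```python
from p import *
c=snap('side'); im=c['frame'][:,:,::-1].copy()
show('now',im,c,-62,(-36,-40,-44,-48,-52,-60,-64,-68,-70,-72),8)
x,y=proj(c,[[548,-100,34.5]])[0].round().astype(int)
cv2.imwrite('pics/side6.png',cv2.resize(im[y-20:y+30,x-33:x+33],None,fx=11,fy=11,interpolation=cv2.INTER_CUBIC))
P=cloud(c); m=(np.hypot(P[...,0]-642,P[...,1]-56)<18)&(P[...,2]>50); print(P[m].mean(0))
s=manip.read_state(); print(s['eef_pos'],s['clock'],s['wrist_force'])
```

```text
now -36 [-62.19  52.    97.  ] [113, 111, 110, 102, 92, 77, 62, 53, 52, 58, 68, 82, 97, 109, 120, 126, 129]
now -40 [-62.  56. 104.] [112, 112, 112, 108, 101, 87, 70, 61, 56, 61, 71, 87, 104, 116, 123, 128, 131]
now -44 [-61.65  63.   113.  ] [108, 113, 120, 122, 121, 109, 94, 79, 66, 68, 83, 100, 118, 133, 141, 145, 146]
now -48 [-61.82  71.    94.  ] [75, 81, 88, 94, 99, 96, 89, 79, 73, 76, 88, 107, 131, 146, 153, 158, 159]
now -52 [ 0. 49. 56.] [50, 51, 51, 52, 51, 49, 50, 52, 56, 66, 84, 106, 126, 143, 153, 158, 160]
now -60 [-63.5  48.   61. ] [60, 61, 61, 61, 58, 55, 50, 50, 55, 61, 69, 81, 94, 111, 130, 146, 154]
now -64 [-62.15  63.    91.  ] [70, 83, 96, 98, 97, 89, 74, 66, 63, 67, 78, 91, 105, 118, 130, 142, 151]
now -68 [-61.6  67.  103. ] [90, 98, 107, 112, 115, 105, 91, 79, 70, 71, 82, 95, 110, 124, 135, 145, 152]
now -70 [-61.4  81.  110. ] [98, 105, 114, 120, 119, 115, 103, 90, 83, 81, 87, 100, 113, 126, 137, 146, 154]
now -72 [-61.24  96.   121.  ] [106, 115, 126, 129, 130, 125, 117, 106, 97, 97, 102, 110, 123, 133, 140, 147, 151]
[640.57931782  60.50970871  68.61342708]
[495.72383219 -16.19596542  51.87767955] 9.35 [10.55283642 -1.4849636  -1.87154731]
```

View pics/side6.png

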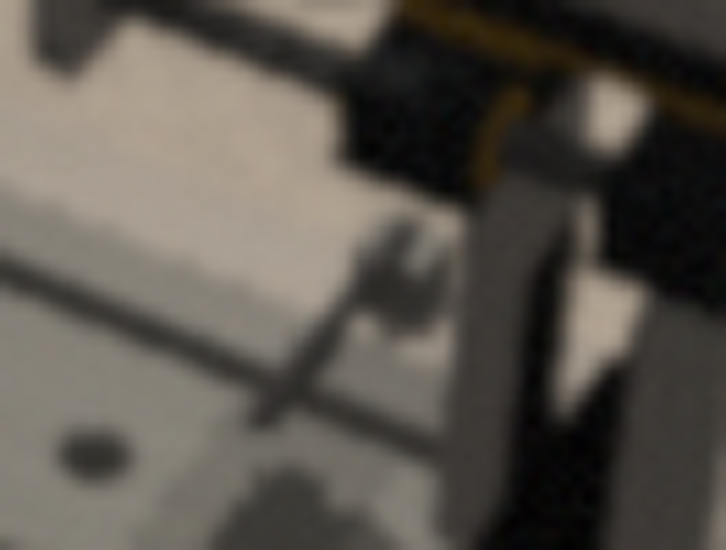

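The enlarged side view shows the pointer (260,415)–(355,295) running straight into the clip blade (375,275)–(405,225). The numbers say about 0.3 mm remains, so I'll trim that and settle.

servo_tool:
  motion:
    - [[-0.0006, 0.0001, 0, 0, 0, 0, 1], [-0.0006, 0.0001, 0, 0, 0, 0, 1], [-0.0006, 0.0001, 0, 0, 0, 0, 1], [-0.0006, 0.0001, 0, 0, 0, 0, 1], [-0.0006, 0.0001, 0, 0, 0, 0, 1], [-0.0006, 0.0001, 0, 0, 0, 0, 1]]

```text
clock: 9.95
eef_pos: [495.5, -16.1, 51.9]
eef_rot: [3.138, -0.0, 1.346]
wrist_force: [10.6, -2.0, -1.5]
finger_gap: 15.6
finger_force: 45.0
```

Run:
```python
from p import *
c=snap('side'); im=c['frame'][:,:,::-1].copy()
show('now',im,c,-62,(-36,-40,-44),8)
s=manip.read_state(); print(s['eef_pos'],s['wrist_force'],s['finger_gap'],np.abs(s['qd']).max())
print(manip.sign_off())
```

```text
now -36 [-62.44  53.    94.  ] [114, 111, 107, 99, 88, 74, 61, 54, 53, 61, 72, 87, 102, 113, 122, 127, 129]
now -40 [-62.43  55.    96.  ] [112, 111, 110, 102, 89, 75, 61, 56, 55, 62, 72, 88, 104, 116, 124, 128, 130]
now -44 [-61.89  68.   114.  ] [108, 112, 119, 120, 119, 106, 91, 80, 69, 73, 89, 105, 121, 135, 141, 145, 146]
[495.49121245 -16.142107    51.88024177] [10.24919461 -2.01503007 -1.81370961] 16.023601143618322 0.001721972017118408
the job is handed in; nothing more can be done
None
```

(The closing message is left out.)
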